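Clamp the sample carriage on the colour-viewing rail

ROBOT

A 6-joint arm with a two-finger parallel gripper is mounted at the origin on the work surface. World frame = base frame: x ahead of the robot, y to its left, z up, the work surface at z = 0. Lengths are in mm, angles in rad, forces in N, time in s.
With the tool pointing down it reaches from about 275 to 750 mm from the base axis. Payload 10.2 kg.
Tool frame: the origin (TCP) lies midway between the tips of the shut fingers; the grasp point (between the pads) lies 19 mm behind it; z points along the fingers, y is the line along which they close (so a half turn about z gives the same grasp; the last joint's range is limited). The gripper opens to 85 mm and grips with 20 to 120 N. Pads are 22 mm wide; open, the fingers measure 114 mm over their backs; the gripper's body (76 mm by 85 mm) begins 54 mm behind the grasp point. The pads swing forward as they close: fully open they stand 13 mm farther back than shut.
Start: joints at [0.889, 0.313, 1.498, -0, 1.331, -0.223], TCP at [232.521, 470.707, 231.294] pointing down, gripper open.
Joint ranges: [-2.94, 2.94], [-0.97, 2.17], [0.19, 2.56], [-1.23, 4.37], [0.02, 3.11], [-2.88, 2.88]. Speed limits (rad/s): [2.39, 2.39, 3.01, 3.14, 3.14, 3.14].

INTERFACE

Orientations are given as a unit quaternion [w, x, y, z].
In Python, from rig import ctrl gives the robot as it stands.
- The arm moves only by the tool send_rows, never from a script. Its argument "targets" is a list of rows, each an object with "offset": the shift along the world's x, y, z in cm, a list of three; "spin": the turn about the world's z in rad. A call has 1 to 8 rows; each row is the pose to reach, as a shift and turn from the pose commanded when the call began; what a row does not reach only later rows make up. A row lasts 1/12 s, in which the tool goes at most 41.7 mm and 7.16 degrees, less where a joint would pass 70% of its speed; a pose out of reach is approached as far as the arm can. A call with a gripper value outside its range is refused whole. "grip" is the opening, from 0 (shut) to 1 (fully open), set as the call begins (left out, the last holds). The fingers move at their own pace and stop on an object; "squeeze" is the grip in N (left out, the last holds). Time passes only in rows, so rows that repeat a pose let the fingers close. It gives the time, the measured TCP pose, the force, the opening and the grip force at its end, in the units of the state.
- ctrl.sense(): the state, without advancing time (a new reading comes with each control period).
- ctrl.capture(name): name is "side" or "top" or "wrist"; returns (picture, depth): 480x640x3 uint8, red, green, blue; 480x640 float32, mm along the optical axis (not along the pixel's ray), 0 where there is no reading.
- ctrl.calibration(name): a dict with "fx", "fy", "cx", "cy" (pixels), "view" (4x4, takes a point from world to camera coordinates); the wrist camera has in their place "mount" (4x4, takes a point from camera to tool coordinates, whose origin is the TCP and whose axes are the flange's). Camera axes: x right, y down, z forward; pixel columns grow to the right and rows downward; lengths in mm; the calibration is good to about 2 mm. A picture is of the moment at which its call begins: read the wrist's pose just before it. calibration takes no time and is no camera call.
- ctrl.finish_job(): hands the job in; it is judged then, once.
Trained networks look in the newest picture that a camera, given by its name, has taken for a name from the list of things; names that differ only in an ending like _2 or _b are one class to them, and where a whole thing is asked for, a point or a joint stands for the part that bears it (a point fixed in the world has none). Each returns a list of dicts, best first, with "conf" (0 to 1); they miss things now and then, are a little off and sometimes report something else, mostly with a low value. They report only what shows in the picture. A call takes as long as a camera call. They do not tell look-alikes from the thing itself.
- ctrl.search_frame(camera, query): "box" ([left, top, right, bottom] in pixels, round what is visible of it).
- ctrl.place_of(camera, query): "uv" ([column, row] in pixels: a listed point, or the origin of a listed thing).
The state is a dict: "time_s": time; "joints": joint angles; "dq": joint speeds; "tau": joint torques, N m; "eef_pos": TCP position; "ee_rot": TCP orientation; "force": force on the tool from outside, world axes, zero at the start; "wrist_torque": the same for the moment, N m; "grip_width": opening from 0.0 (shut) to 1.0 (fully open); "grip_force": force on a finger pad.
Only numpy, scipy, OpenCV 4.12 (cv2) and the standard library are available. Lean on these libraries where they do the work, as an engineer would, in place of code of your own. Each camera call takes 0.05 s, during which the arm holds its last target. There are 200 camera calls.

TASK

On the paint-mixing bench, pick up the sample carriage that has a clamp knob on its side and slide it onto the dovetail rail from the rail's open, tapered end until it is home against the stop. Then tighten its clamp knob: turn it clockwise, seen from above, as far as it goes, leaving the carriage at the stop.

Things in the scene. Friction and masses are not known exactly. Their poses are not given: they have to be found in the camera images.
- rail: Fixed dovetail rail; origin under its 280 x 80 x 10 mm dark steel base plate's centre, x = slide-on direction, z up. Steel bar on the plate, x -40 to 105 mm: 20 mm high, 36 wide on top, 20 at the foot, end tapering to 14 wide over x -40 to -15. Plate bare from x -140 to -40 (landing for the carriage). Stop block 22 mm high, face at x 105: carriage home at x 75, y 0, feet on the plate.
- carriage_grip (a point): Grip point 54 mm above the underside centre of the loose carriage (0.4 kg): aluminium block 60 x 60 x 32 mm, open dovetail channel below along x (29 mm wide at the bottom, 2.5 mm play each side, runs with its feet on the plate). Grip the black rib on top: 16 mm along x, 36 along y, 32 to 68 mm up. x starts roughly towards room +y. Look-alike block has no knob.
- knob_grip (a point): Centre of the clamp knob's black wing, on its upright axis, over an ear (34 mm long, top 32 mm up) on the carriage's -y side: 56 mm above the carriage's underside, 56 mm sideways of its centre. Wing 42 mm long, 12 thick, 24 high (44 to 68 mm up). x along the wing, y across it (grip across), z up; turns with the knob.
- clamp (a joint): Clamp knob's turn in rad: 0 fully loose, grows clockwise seen from above, 1.3 = tight at its end stop. Starts between 0 and 0.25; stays where it is left (friction about 0.06 N m).
Not all that is in view belongs to the job. What is shaped like the part that bears carriage_grip but purple or yellow is not meant.

How it is judged (in metres and radians):
On the way, in this order (a step that is already met when the one before it is completed fails the run):
1. the carriage is home on the rail, within 15 mm of the stop, with its clamp knob still loose (under 0.6 rad) (x of carriage_grip in the frame of rail between 0.06 and 0.085 m and y of carriage_grip in the frame of rail between -0.01 and 0.01 m and z of carriage_grip in the frame of rail between 0.056 and 0.072 m and angle between the x axis of carriage_grip and the x axis of rail, either way round below 0.17 rad and value of joint clamp below 0.6 rad), for 0.2 s.
2. the clamp knob is tightened (over 1.0 rad) with the carriage at the stop (x of carriage_grip in the frame of rail between 0.06 and 0.085 m and y of carriage_grip in the frame of rail between -0.01 and 0.01 m and z of carriage_grip in the frame of rail between 0.056 and 0.072 m and angle between the x axis of carriage_grip and the x axis of rail, either way round below 0.17 rad and value of joint clamp above 1 rad), for 0.2 s.
At the end, for the whole second after the job is handed in: The carriage sits on the rail, down on its plate (height within 8 mm), lined up with it (within 10 mm sideways and 0.17 rad) and within 15 mm of the stop, and its clamp knob is turned clockwise past 1.0 rad (all of step 2); the robot touches nothing.
It also fails if it takes over 58 s, if anything falls off the work surface, if the arm or the gripper's body presses on something with over 40 N, if the wrist force passes 120 N, or if a joint passes its speed limit or range.

## Working session

There is one attempt and no reset: what is moved stays moved. The work goes in short steps, Python scripts to look and compute and a tool call to move; the robot and the scene stay as the last step left them, time stands still between calls to the robot, and variables do not carry over. Pictures are saved under pics/ and viewed, at most 10 in all, crops included, and the job is handed in when it is done.

Besides the shell and the picture viewer there is one more tool, called after "Request:" by a JSON object that holds its "fn" and its "kwargs". send_rows: Moves the arm, as the interface text tells. Its arguments: {"type":"object","properties":{"targets":{"type":"array"},"grip":{"type":"number"},"squeeze":{"type":"number"}},"required":["targets"]}

```bash
mkdir -p pics; ls
cat > h.py <<'E'
import numpy as np, cv2
from rig import ctrl
from scipy.spatial.transform import Rotation as R
def cap(n,f=None):
    s=ctrl.sense(); p,d=ctrl.capture(n)
    if f: cv2.imwrite('pics/'+f,p[:,:,::-1])
    return s,p,d
def T(n,s):
    c=ctrl.calibration(n)
    if n!='wrist': return c,np.linalg.inv(np.array(c['view']))
    M=np.eye(4); q=np.array(s['ee_rot']); M[:3,:3]=R.from_quat(np.r_[q[1:],q[0]]).as_matrix(); M[:3,3]=s['eef_pos']
    return c,M@np.array(c['mount'])
def pz(n,s,uv,z):
    "pixel ray cut with world plane z"
    c,M=T(n,s); r=M[:3,:3]@np.array([(uv[0]-c['cx'])/c['fx'],(uv[1]-c['cy'])/c['fy'],1.]); o=M[:3,3]
    return o+r*(z-o[2])/r[2]
def cloud(n,s,d):
    c,M=T(n,s); v,u=np.indices(d.shape)
    P=np.stack([(u-c['cx'])/c['fx']*d,(v-c['cy'])/c['fy']*d,d],-1)
    return P@M[:3,:3].T+M[:3,3]
E
python3 - <<'E'
from h import *
for n in ['top','side']:
    s,p,d=cap(n,n+'1.png'); C=cloud(n,s,d)
    for q in ['rail','carriage_grip','knob_grip']:
        print(n,q,[(round(r['conf'],2),np.round(r['uv']),np.round(C[int(r['uv'][1]),int(r['uv'][0])])) for r in ctrl.place_of(n,q)])
    print([(round(r['conf'],2),np.round(r['box'])) for r in ctrl.search_frame(n,'carriage_grip')])
E
```

```text
pics
top rail [(0.59, array([344., 186.]), array([584.,  -6.,  30.]))]
top carriage_grip [(0.75, array([444., 169.]), array([ 610., -196.,   70.])), (0.72, array([535., 194.]), array([ 562., -367.,   64.])), (0.72, array([420., 296.]), array([ 368., -147.,   70.])), (0.67, array([481., 246.]), array([ 462., -262.,   66.]))]
top knob_grip [(0.74, array([510., 174.]), array([ 601., -319.,   68.])), (0.73, array([419., 325.]), array([ 315., -143.,   70.])), (0.6, array([435., 196.]), array([ 556., -178.,   66.])), (0.49, array([449., 240.]), array([ 471., -201.,   65.]))]
[(0.89, array([398., 282., 438., 335.])), (0.71, array([436., 233., 495., 268.])), (0.69, array([495., 166., 550., 224.])), (0.56, array([422., 158., 463., 217.]))]
side rail [(0.8, array([355., 253.]), array([578., -16.,  13.]))]
side carriage_grip [(0.87, array([382., 315.]), array([ 453., -267.,   66.])), (0.8, array([311., 299.]), array([ 370., -157.,   60.])), (0.75, array([464., 325.]), array([ 555., -366.,   67.])), (0.55, array([420., 273.]), array([ 596., -204.,   63.]))]
side knob_grip [(0.79, array([281., 303.]), array([ 315., -146.,   66.])), (0.73, array([395., 273.]), array([ 551., -183.,   67.])), (0.7, array([470., 308.]), array([ 598., -336.,   68.])), (0.65, array([369., 299.]), array([ 467., -208.,   57.])), (0.64, array([357., 254.]), array([580., -17.,   8.]))]
[(0.96, array([357., 288., 402., 354.])), (0.9, array([268., 288., 330., 336.])), (0.77, array([381., 266., 438., 307.])), (0.75, array([362., 288., 379., 310.])), (0.73, array([442., 298., 479., 368.]))]
```

Run:
```python
import cv2
p=cv2.imread('pics/top1.png'); cv2.imwrite('pics/c1.png',cv2.resize(p[120:345,270:570],None,fx=2.66,fy=2.66,interpolation=cv2.INTER_CUBIC))
```

```text
(no output)
```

View pics/c1.png

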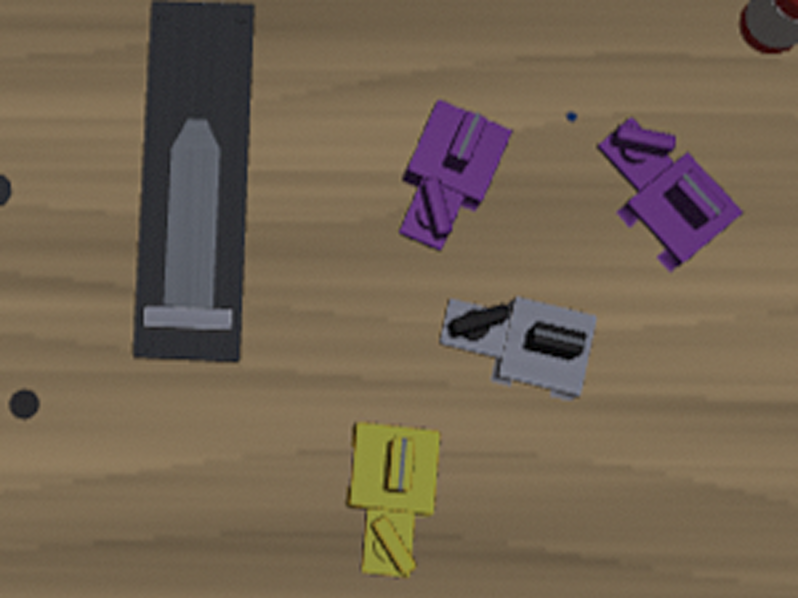

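View pics/side1.png

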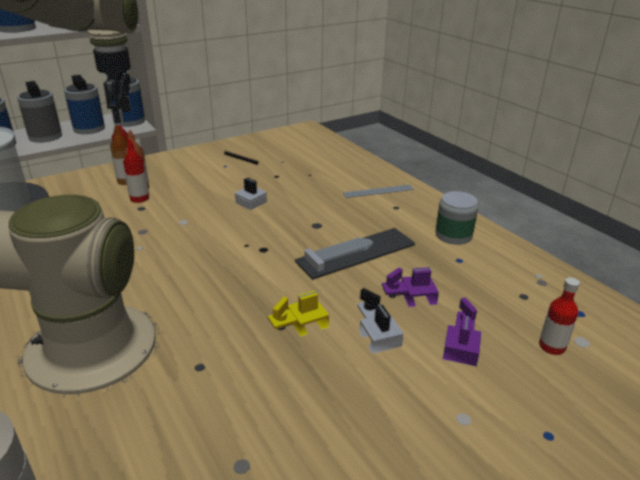

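The candidates in the top picture are:
- silver block at about (478,250), with a black rib and black wing
- purple blocks at (444,175) and (530,195)
- yellow block at (419,300)
- knobless silver look-alike, seen only in the side picture at (250,195)

The enlarged crop confirms that the silver one at (478,250) is meant, since it is the only silver block with a knob. The rail's tapered end points to +x (picture up) and the stop is at the near end, so the carriage slides along about −x.

Run:
```python
from h import *
s,p,d=cap('top'); C=cloud('top',s,d)
def rect(name,P,lo,hi):
    m=(C[...,2]>lo)&(C[...,2]<hi)&(abs(C[...,0]-P[0])<P[2])&(abs(C[...,1]-P[1])<P[3])
    r=cv2.minAreaRect(C[m][:,:2].astype(np.float32)); print(name,m.sum(),np.round(r[0],1),np.round(r[1],1),round(r[2],1),'z',np.round(np.median(C[m][:,2]),1))
rect('block',(458,-262,45,35),24,40)
rect('rib',(458,-262,30,25),58,80)
rect('wing',(470,-206,30,25),58,80)
rect('plate',(590,-10,200,90),5,16)
rect('bar',(590,-10,200,90),25,36)
print(s['joints'],s['ee_rot'])
c,M=T('wrist',s); print(np.round(c['mount'],2))
```

```text
block 754 [ 458.8 -257.2] [65.2 60.4] 76.7 z 31.5
rib 185 [ 458.6 -259.1] [35.9 16.6] 76.0 z 66.8
wing 151 [ 471.4 -204.7] [12.1 42. ] 18.4 z 66.9
plate 3802 [587.3  -8.6] [175.5 390.3] 89.8 z 9.5
bar 1422 [546.9  -1. ] [ 62.4 157.3] 88.4 z 29.6
[ 8.88564529e-01  3.12904699e-01  1.49772759e+00 -6.07465734e-06
  1.33098872e+00 -2.23364788e-01] [-3.54993128e-06  2.27425207e-01  9.73795551e-01 -1.40407414e-05]
[[   0.     -0.97   -0.26   65.67]
 [   1.      0.      0.      0.84]
 [  -0.     -0.26    0.97 -143.17]
 [   0.      0.      0.      1.  ]]
```

Run:
```python
from h import *
s,p,d=cap('top'); C=cloud('top',s,d)
g=p.max(-1).astype(int); sub=np.zeros(g.shape,bool); sub[115:265,310:375]=1
m=(sub&(g<75)).astype(np.uint8)
k,l,st,_=cv2.connectedComponentsWithStats(m); i=1+st[1:,4].argmax()
pts=np.argwhere(l==i)[:,::-1]
W=np.array([pz('top',s,q,10) for q in pts])[:,:2].astype(np.float32)
r=cv2.minAreaRect(W); print('plate',r)
q=(C[...,2]>24)&(C[...,2]<36)&sub&(g>75)
B=C[q]; 
for x in range(480,660,12):
    b=B[abs(B[:,0]-x)<6]; 
    if len(b): print(x,len(b),round(b[:,1].min(),1),round(b[:,1].max(),1),round(b[:,1].mean(),1))
print('bar x',B[:,0].min(),B[:,0].max())
```

```text
Traceback (most recent call last):
  File "h.py", line 15, in pz
    c,M=T(n,s); r=M[:3,:3]@np.array([(uv[0]-c['cx'])/c['fx'],(uv[1]-c['cy'])/c['fy'],1.]); o=M[:3,3]
        ~^^^^^
  File "h.py", line 9, in T
    c=ctrl.calibration(n)
ValueError: time passes only in moves, steps and waits
```

Request:
{"fn": "send_rows", "kwargs": {"targets": [{"offset": [3, -10, 0], "spin": -0.12}, {"offset": [6, -20, 0], "spin": -0.24}, {"offset": [10, -30, 0], "spin": -0.37}, {"offset": [13, -40, 0], "spin": -0.5}, {"offset": [16, -50, 0], "spin": -0.62}, {"offset": [19, -58, 0], "spin": -0.75}, {"offset": [21, -65, 0], "spin": -0.87}, {"offset": [22.6, -73, 0], "spin": -1.0}], "grip": 1}}

```text
time_s: 1.27
eef_pos: [334.0, 151.4, 231.6]
ee_rot: [0.0, 0.665, 0.747, 0.0]
force: [0.4, -0.1, 0.6]
grip_width: 1.0
grip_force: 0.0
```

Request:
{"fn": "send_rows", "kwargs": {"targets": [{"offset": [2.5, -3.3, 0], "spin": -0.12}, {"offset": [5, -6.6, 0], "spin": -0.24}, {"offset": [7, -10, 0], "spin": -0.35}, {"offset": [12.4, -41, 0], "spin": -0.35}, {"offset": [12.4, -41, 0], "spin": -0.35}, {"offset": [12.4, -41, 0], "spin": -0.35}, {"offset": [12.4, -41, 0], "spin": -0.35}, {"offset": [12.4, -41, 0], "spin": -0.35}]}}

```text
time_s: 1.93
eef_pos: [439.5, -154.3, 231.5]
ee_rot: [0.0, 0.783, 0.622, 0.0]
force: [0.8, 0.9, 0.4]
grip_width: 0.998
grip_force: 0.0
```

Request:
{"fn": "send_rows", "kwargs": {"targets": [{"offset": [1.0, -4, 0], "spin": 0}, {"offset": [1.8, -8, 0], "spin": 0}, {"offset": [1.8, -10, 0], "spin": 0}, {"offset": [1.8, -10, 0], "spin": 0}, {"offset": [1.8, -10, 0], "spin": 0}]}}

```text
time_s: 2.35
eef_pos: [457.4, -252.6, 230.9]
ee_rot: [-0.0, 0.783, 0.621, -0.0]
force: [0.0, 1.1, -0.7]
grip_width: 1.002
grip_force: 0.0
```

```bash
cat > rect.py <<'E'
from h import *
def rect(C,name,P,lo,hi):
    m=(C[...,2]>lo)&(C[...,2]<hi)&(abs(C[...,0]-P[0])<P[2])&(abs(C[...,1]-P[1])<P[3])
    if m.sum()<10: print(name,'none'); return
    r=cv2.minAreaRect(C[m][:,:2].astype(np.float32)); print(name,m.sum(),np.round(r[0],1),np.round(r[1],1),round(r[2],1),'z',np.round(np.median(C[m][:,2]),1))
def yaw(s): return 2*np.degrees(np.arctan2(s['ee_rot'][2],s['ee_rot'][1]))-90
E
python3 - <<'E'
from rect import *
s,p,d=cap('wrist','w1.png'); C=cloud('wrist',s,d)
print(s['eef_pos'],yaw(s))
rect(C,'rib',(458,-262,30,25),58,80)
rect(C,'wing',(470,-206,30,25),58,80)
s,p,d=cap('top'); C=cloud('top',s,d)
g=p.max(-1).astype(int); sub=np.zeros(g.shape,bool); sub[115:265,310:375]=1
m=(sub&(g<75)).astype(np.uint8)
k,l,st,_=cv2.connectedComponentsWithStats(m); i=1+st[1:,4].argmax()
c,M=T('top',s)
u=np.argwhere(l==i)[:,::-1]
r=np.c_[(u[:,0]-c['cx'])/c['fx'],(u[:,1]-c['cy'])/c['fy'],np.ones(len(u))]@M[:3,:3].T; o=M[:3,3]
W=(o+r*((10-o[2])/r[:,2:]))[:,:2].astype(np.float32)
print('plate',cv2.minAreaRect(W))
B=C[(C[...,2]>24)&(C[...,2]<36)&sub&(g>75)]
for x in range(480,660,12):
    b=B[abs(B[:,0]-x)<6]
    if len(b): print(x,len(b),round(b[:,1].min(),1),round(b[:,1].max(),1),round(b[:,1].mean(),1))
E
```

```text
[ 457.3593946  -252.62571351  230.87298486] -13.159504115950583
rib 774 [ 460.3 -258.5] [36.9 15.4] 76.8 z 68.2
wing 743 [ 473.  -203.8] [12.  41.9] 17.9 z 68.0
plate ((588.4883422851562, -3.5885086059570312), (79.99706268310547, 279.33465576171875), 88.14083862304688)
480 170 -30.1 32.2 2.3
492 109 -16.5 16.8 -0.0
504 107 -16.4 16.9 0.2
516 114 -18.2 17.0 -0.6
528 107 -18.1 17.1 -1.1
540 104 -18.0 15.5 -1.1
552 110 -19.7 15.6 -1.5
564 111 -19.8 15.7 -2.2
576 104 -19.6 14.0 -2.6
588 102 -19.6 14.2 -3.0
600 104 -19.5 14.2 -2.4
612 77 -19.4 12.4 -3.8
624 30 -13.4 6.5 -4.5
```

View pics/w1.png

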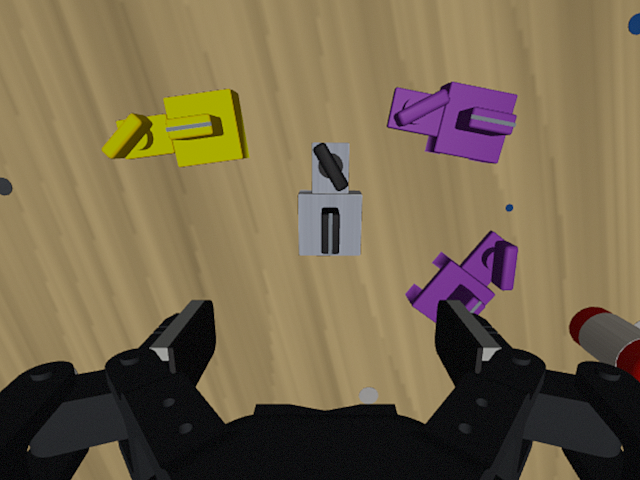

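Request:
{"fn": "send_rows", "kwargs": {"targets": [{"offset": [0.2, -0.6, -4], "spin": 0}, {"offset": [0.2, -0.6, -8], "spin": 0}, {"offset": [0.2, -0.6, -12], "spin": 0}, {"offset": [0.2, -0.6, -15], "spin": 0}, {"offset": [0.2, -0.6, -17.5], "spin": 0}, {"offset": [0.2, -0.6, -19.2], "spin": 0}, {"offset": [0.2, -0.6, -19.2], "spin": 0}, {"offset": [0.2, -0.6, -19.2], "spin": 0}], "grip": 0.6}}

```text
time_s: 3.12
eef_pos: [459.8, -257.1, 39.7]
ee_rot: [-0.0, 0.783, 0.623, -0.0]
force: [-0.2, -0.2, -0.0]
grip_width: 0.599
grip_force: 0.0
```

Request:
{"fn": "send_rows", "kwargs": {"targets": [{"offset": [0, 0, 0], "spin": 0}, {"offset": [0, 0, 0], "spin": 0}, {"offset": [0, 0, 0], "spin": 0}, {"offset": [0, 0, 0], "spin": 0}, {"offset": [0, 0, 0], "spin": 0}, {"offset": [0, 0, 0], "spin": 0}, {"offset": [0, 0, 0], "spin": 0}, {"offset": [0, 0, 0], "spin": 0}], "grip": 0, "squeeze": 80}}

```text
time_s: 3.78
eef_pos: [460.3, -258.4, 40.8]
ee_rot: [0.001, 0.783, 0.622, 0.0]
force: [0.1, 1.5, 6.0]
grip_width: 0.17
grip_force: 78.7
```

Request:
{"fn": "send_rows", "kwargs": {"targets": [{"offset": [0, 0, 3], "spin": 0}, {"offset": [0, 0, 7], "spin": 0}, {"offset": [0, 0, 11], "spin": 0}, {"offset": [2, 3, 12], "spin": 0.04}, {"offset": [4.5, 6, 12], "spin": 0.08}, {"offset": [7, 9, 12], "spin": 0.12}, {"offset": [9.5, 12, 12], "spin": 0.16}, {"offset": [12, 15, 12], "spin": 0.2}]}}

```text
time_s: 4.45
eef_pos: [580.2, -106.3, 159.6]
ee_rot: [-0.0, 0.716, 0.698, -0.0]
force: [-0.2, -1.7, -4.2]
grip_width: 0.172
grip_force: 79.9
```

Request:
{"fn": "send_rows", "kwargs": {"targets": [{"offset": [2, 2.5, 0], "spin": 0}, {"offset": [4, 5, 0], "spin": 0}, {"offset": [6, 7.5, 0], "spin": 0}, {"offset": [8, 9, 0], "spin": 0}, {"offset": [8.8, 10.2, 0], "spin": 0}, {"offset": [8.8, 10.2, 0], "spin": 0}, {"offset": [8.8, 10.2, 0], "spin": 0}, {"offset": [8.8, 10.2, 0], "spin": 0}]}}

```text
time_s: 5.12
eef_pos: [667.0, -6.7, 159.1]
ee_rot: [-0.0, 0.717, 0.697, -0.0]
force: [-1.5, 0.4, -4.1]
grip_width: 0.175
grip_force: 79.8
```

Run:
```python
from rect import *
s,p,d=cap('wrist','w2.png'); C=cloud('wrist',s,d)
print(s['time_s'],s['eef_pos'],yaw(s),s['grip_force'],s['grip_width'])
P=s['eef_pos']; z=P[2]-40.8
rect(C,'rib',(P[0],P[1],30,25),z+58,z+80)
rect(C,'wing',(P[0],P[1]+56,30,25),z+58,z+80)
rect(C,'block',(P[0],P[1]+10,45,35),z+24,z+40)
s,p,d=cap('top','t2.png'); C=cloud('top',s,d)
rect(C,'wing top',(P[0],P[1]+56,30,25),z+58,z+80)
```

```text
5.1167 [667.01876944  -6.65568047 159.14419965] -1.6304614614825965 79.84369039535522 0.17493755310134176
rib 6770 [663.9  -4.7] [37.7 37.3] 60.5 z 186.8
wing 4881 [668.8  48.7] [12.1 42. ] 29.5 z 186.5
block 8983 [667.4   9.5] [57.9 60.6] 89.0 z 150.7
wing top none
```

View pics/w2.png

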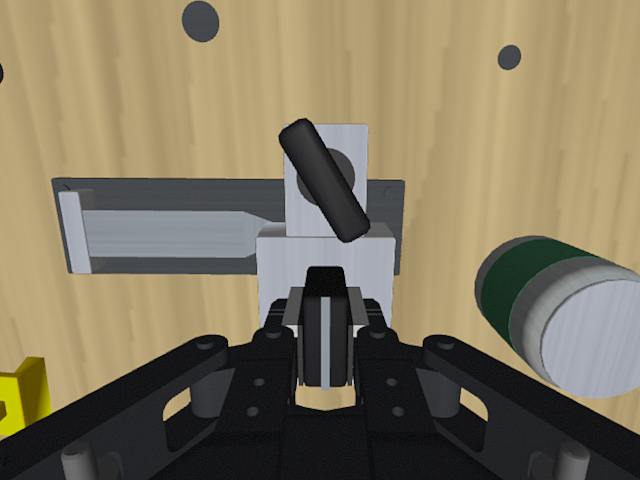

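The wrist view shows the carriage held level. The rib is at (325,330), the wing at (325,180), and the tapered bar end at (250,230) is pointing at it. I'll measure the rail in this same view.

Run:
```python
from rect import *
s,p,d=cap('wrist'); C=cloud('wrist',s,d)
B=C[(C[...,2]>24)&(C[...,2]<36)&(abs(C[...,1])<45)&(C[...,0]>470)&(C[...,0]<650)]
xs=[];ms=[]
for x in range(500,640,8):
    b=B[abs(B[:,0]-x)<4]
    if len(b)>5:
        lo,hi=b[:,1].min(),b[:,1].max(); print(x,len(b),round(lo,1),round(hi,1))
        if hi-lo>30 and 500<x<605: xs.append(x);ms.append((lo+hi)/2)
f=np.polyfit(xs,ms,1); print(f,np.degrees(f[0]),'z',np.median(B[:,2]),'y at 667',np.polyval(f,667),'xmax',B[:,0].max(),'xmin',B[:,0].min())
P=C[(C[...,2]>5)&(C[...,2]<15)&(abs(C[...,1])<60)&(C[...,0]>430)&(C[...,0]<760)]
print(P[:,0].min(),P[:,0].max(),np.median(P[:,2]))
```

```text
500 485 -16.8 18.8
508 479 -17.1 18.5
516 487 -17.4 18.3
524 482 -17.6 18.0
532 483 -17.6 17.9
540 479 -18.0 17.6
548 483 -18.1 17.4
556 484 -18.5 17.2
564 481 -19.0 16.9
572 481 -19.0 16.6
580 485 -19.2 16.6
588 493 -20.2 16.4
596 489 -20.3 16.0
604 486 -20.7 15.2
612 366 -18.1 13.9
620 85 -1.5 10.2
[-0.03355776 17.88236855] -1.9227177885304974 z 30.40554463129132 y at 667 -4.500654696250798 xmax 625.4845981044014 xmin 470.03822835768176
448.6834137941256 731.295375186627 10.297458834376101
```

Request:
{"fn": "send_rows", "kwargs": {"targets": [{"offset": [0.2, 0.2, -3], "spin": -0.005}, {"offset": [0.2, 0.2, -6], "spin": -0.005}, {"offset": [0.2, 0.2, -8.5], "spin": -0.005}, {"offset": [0.2, 0.2, -9.8], "spin": -0.005}, {"offset": [0.2, 0.2, -10.3], "spin": -0.005}, {"offset": [0.2, 0.2, -10.6], "spin": -0.005}, {"offset": [0.2, 0.2, -10.8], "spin": -0.005}, {"offset": [0.2, 0.2, -10.8], "spin": -0.005}]}}

```text
time_s: 5.93
eef_pos: [670.2, -4.3, 52.6]
ee_rot: [0.001, 0.719, 0.695, 0.001]
force: [-0.1, 0.6, -4.2]
grip_width: 0.171
grip_force: 79.7
```

Request:
{"fn": "send_rows", "kwargs": {"targets": [{"offset": [0, 0, -0.1], "spin": 0}, {"offset": [0, 0, -0.2], "spin": 0}, {"offset": [0, 0, -0.2], "spin": 0}]}}

```text
time_s: 6.18
eef_pos: [670.3, -4.1, 50.8]
ee_rot: [0.001, 0.719, 0.695, 0.001]
force: [-1.5, 0.7, 3.8]
grip_width: 0.171
grip_force: 80.9
```

Request:
{"fn": "send_rows", "kwargs": {"targets": [{"offset": [-0.6, 0.02, 0], "spin": 0}, {"offset": [-1.2, 0.04, 0], "spin": 0}, {"offset": [-1.8, 0.06, 0], "spin": 0}, {"offset": [-2.4, 0.08, 0], "spin": 0}, {"offset": [-3.0, 0.1, 0], "spin": 0}, {"offset": [-3.6, 0.12, 0], "spin": 0}, {"offset": [-4.2, 0.14, 0], "spin": 0}, {"offset": [-4.8, 0.16, 0], "spin": 0}]}}

```text
time_s: 6.85
eef_pos: [622.5, -2.7, 50.9]
ee_rot: [0.002, 0.719, 0.695, 0.002]
force: [4.1, 0.2, 6.1]
grip_width: 0.172
grip_force: 81.2
```

Request:
{"fn": "send_rows", "kwargs": {"targets": [{"offset": [-0.8, 0.03, 0], "spin": 0}, {"offset": [-1.6, 0.05, 0], "spin": 0}, {"offset": [-2.4, 0.08, 0], "spin": 0}, {"offset": [-3.2, 0.11, 0], "spin": 0}, {"offset": [-4.0, 0.13, 0], "spin": 0}, {"offset": [-4.8, 0.16, 0], "spin": 0}, {"offset": [-5.6, 0.19, 0], "spin": 0}, {"offset": [-6.4, 0.21, 0], "spin": 0}]}}

```text
time_s: 7.52
eef_pos: [558.6, -0.6, 50.9]
ee_rot: [0.002, 0.719, 0.695, 0.002]
force: [5.1, -0.7, 6.9]
grip_width: 0.172
grip_force: 81.4
```

Request:
{"fn": "send_rows", "kwargs": {"targets": [{"offset": [-0.8, 0.03, 0], "spin": 0}, {"offset": [-1.6, 0.05, 0], "spin": 0}, {"offset": [-2.4, 0.08, 0], "spin": 0}, {"offset": [-3.0, 0.1, 0], "spin": 0}, {"offset": [-3.5, 0.12, 0], "spin": 0}, {"offset": [-3.8, 0.13, 0], "spin": 0}]}}

```text
time_s: 8.02
eef_pos: [520.7, 0.7, 50.9]
ee_rot: [0.002, 0.719, 0.695, 0.002]
force: [5.9, -0.2, 7.0]
grip_width: 0.168
grip_force: 81.5
```

Request:
{"fn": "send_rows", "kwargs": {"targets": [{"offset": [-0.2, 0.0, 0], "spin": 0}, {"offset": [-0.4, 0.0, 0], "spin": 0}, {"offset": [-0.6, 0.0, 0], "spin": 0}, {"offset": [-0.7, 0.0, 0], "spin": 0}, {"offset": [-0.7, 0.0, 0], "spin": 0}]}}

```text
time_s: 8.43
eef_pos: [514.8, 0.6, 51.0]
ee_rot: [0.003, 0.719, 0.695, 0.002]
force: [8.8, 0.8, 4.6]
grip_width: 0.167
grip_force: 81.2
```

Request:
{"fn": "send_rows", "kwargs": {"targets": [{"offset": [-0.1, 0.0, 0], "spin": 0}, {"offset": [-0.2, 0.0, 0], "spin": 0}, {"offset": [-0.2, 0.0, 0], "spin": 0}, {"offset": [-0.2, 0.0, 0], "spin": 0}]}}

```text
time_s: 8.77
eef_pos: [514.5, 0.6, 51.3]
ee_rot: [0.005, 0.719, 0.695, 0.004]
force: [15.6, 2.4, -0.1]
grip_width: 0.168
grip_force: 80.7
```

Home against the stop. Now release, lift, and move over the knob.

Request:
{"fn": "send_rows", "kwargs": {"targets": [{"offset": [0.1, 0, 0], "spin": 0}, {"offset": [0.1, 0, 0], "spin": 0}, {"offset": [0.1, 0, 0], "spin": 0}, {"offset": [0.1, 0, 0], "spin": 0}, {"offset": [0.1, 0, 0], "spin": 0}, {"offset": [0.1, 0, 0], "spin": 0}], "grip": 0.55}}

```text
time_s: 9.27
eef_pos: [511.3, 1.0, 49.2]
ee_rot: [-0.0, 0.719, 0.695, -0.0]
force: [0.4, -0.2, -0.3]
grip_width: 0.548
grip_force: 0.0
```

Request:
{"fn": "send_rows", "kwargs": {"targets": [{"offset": [0.1, 0, 2], "spin": 0}, {"offset": [0.1, 0, 5], "spin": 0}, {"offset": [0.1, 0, 8], "spin": 0}, {"offset": [0.1, 0, 11], "spin": 0}, {"offset": [0.1, 0, 13], "spin": 0}, {"offset": [0.1, 0, 13], "spin": 0}, {"offset": [0.1, 0, 13], "spin": 0}]}}

```text
time_s: 9.85
eef_pos: [512.7, 0.9, 179.8]
ee_rot: [0.001, 0.719, 0.695, 0.0]
force: [-0.0, -0.3, -0.5]
grip_width: 0.545
grip_force: 0.0
```

Run:
```python
from rect import *
s,p,d=cap('wrist','w3.png'); C=cloud('wrist',s,d)
print(s['time_s'],s['eef_pos'],yaw(s),s['grip_width'])
rect(C,'rib',(514,0,25,25),68,84)
rect(C,'wing',(516,56,30,26),68,84)
rect(C,'block',(514,0,45,32),34,50)
s,p,d=cap('top'); C=cloud('top',s,d)
rect(C,'wing top',(516,56,30,25),68,84)
```

```text
9.85 [512.74273943   0.89166358 179.81292874] -1.8910920383227534 0.5447012615747254
rib 1189 [5.154e+02 2.000e-01] [36.9 15.5] 88.0 z 78.3
wing 1156 [517.2  56.3] [11.9 41.9] 29.4 z 78.0
block 4453 [509.5   1.8] [61.5 71.6] 88.2 z 42.4
wing top none
```

View pics/w3.png

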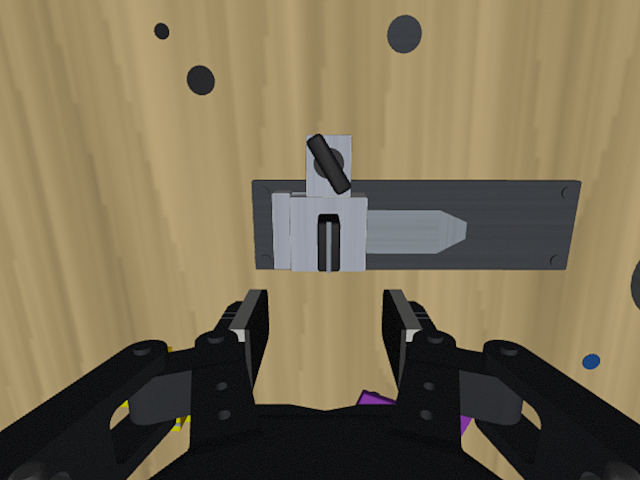

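The carriage sits at the stop (block at (330,233), stop at (282,230)). The wing is at (329,163), with its long axis at 119° in world.

Request:
{"fn": "send_rows", "kwargs": {"targets": [{"offset": [0.1, 1.5, 0], "spin": 0.11}, {"offset": [0.2, 3, 0], "spin": 0.22}, {"offset": [0.35, 4.5, 0], "spin": 0.33}, {"offset": [0.35, 5.5, -1], "spin": 0.44}, {"offset": [0.35, 5.5, -3], "spin": 0.545}, {"offset": [0.35, 5.5, -5], "spin": 0.545}, {"offset": [0.35, 5.5, -7], "spin": 0.545}, {"offset": [0.35, 5.5, -8], "spin": 0.545}]}}

```text
time_s: 10.62
eef_pos: [514.4, 56.2, 95.9]
ee_rot: [-0.003, 0.505, 0.863, -0.001]
force: [0.6, 0.3, -0.4]
grip_width: 0.549
grip_force: 0.0
```

Request:
{"fn": "send_rows", "kwargs": {"targets": [{"offset": [0, 0, -2], "spin": 0}, {"offset": [0, 0, -3.5], "spin": 0}, {"offset": [0, 0, -4.6], "spin": 0}, {"offset": [0, 0, -5], "spin": 0}, {"offset": [0, 0, -5], "spin": 0}, {"offset": [0, 0, -5], "spin": 0}]}}

```text
time_s: 11.12
eef_pos: [516.4, 55.9, 49.7]
ee_rot: [0.0, 0.505, 0.863, 0.0]
force: [-0.9, -0.6, -0.5]
grip_width: 0.546
grip_force: 0.0
```

Request:
{"fn": "send_rows", "kwargs": {"targets": [{"offset": [0, 0, 0], "spin": 0}, {"offset": [0, 0, 0], "spin": 0}, {"offset": [0, 0, 0], "spin": 0}, {"offset": [0, 0, 0], "spin": 0}, {"offset": [0, 0, 0], "spin": 0}, {"offset": [0, 0, 0], "spin": 0}, {"offset": [0, 0, 0], "spin": 0}, {"offset": [0, 0, 0], "spin": 0}], "grip": 0, "squeeze": 40}}

```text
time_s: 11.78
eef_pos: [516.6, 56.1, 50.0]
ee_rot: [0.001, 0.505, 0.863, 0.0]
force: [-0.0, 1.6, 7.1]
grip_width: 0.222
grip_force: 39.1
```

The opening is 19 mm, while the wing is 12 mm thick. The tips are probably on the round hub below the wing, so I'll regrip 8 mm higher.

Request:
{"fn": "send_rows", "kwargs": {"targets": [{"offset": [0, 0, 0], "spin": 0}, {"offset": [0, 0, 0], "spin": 0}, {"offset": [0, 0, 0], "spin": 0}, {"offset": [0, 0, 0.4], "spin": 0}, {"offset": [0, 0, 0.8], "spin": 0}, {"offset": [0, 0, 0.8], "spin": 0}, {"offset": [0, 0, 0.8], "spin": 0}], "grip": 0.5}}

```text
time_s: 12.37
eef_pos: [516.3, 55.9, 57.6]
ee_rot: [0.0, 0.505, 0.863, 0.0]
force: [0.3, -0.1, 0.1]
grip_width: 0.499
grip_force: 0.0
```

Request:
{"fn": "send_rows", "kwargs": {"targets": [{"offset": [0, 0, 0], "spin": 0}, {"offset": [0, 0, 0], "spin": 0}, {"offset": [0, 0, 0], "spin": 0}, {"offset": [0, 0, 0], "spin": 0}, {"offset": [0, 0, 0], "spin": 0}, {"offset": [0, 0, 0], "spin": 0}, {"offset": [0, 0, 0], "spin": 0}, {"offset": [0, 0, 0], "spin": 0}], "grip": 0}}

```text
time_s: 13.03
eef_pos: [516.1, 56.0, 57.3]
ee_rot: [0.0, 0.505, 0.863, 0.0]
force: [0.5, 1.4, 1.7]
grip_width: 0.131
grip_force: 42.0
```

Request:
{"fn": "send_rows", "kwargs": {"targets": [{"offset": [0, 0, 0], "spin": -0.1}, {"offset": [0, 0, 0], "spin": -0.2}, {"offset": [0, 0, 0], "spin": -0.3}, {"offset": [0, 0, 0], "spin": -0.4}, {"offset": [0, 0, 0], "spin": -0.5}, {"offset": [0, 0, 0], "spin": -0.6}, {"offset": [0, 0, 0], "spin": -0.7}, {"offset": [0, 0, 0], "spin": -0.8}]}}

```text
time_s: 13.7
eef_pos: [517.1, 56.0, 57.5]
ee_rot: [0.001, 0.803, 0.596, 0.001]
force: [4.9, 2.2, -0.6]
grip_width: 0.134
grip_force: 41.7
```

Request:
{"fn": "send_rows", "kwargs": {"targets": [{"offset": [0, 0, 0], "spin": -0.06}, {"offset": [0, 0, 0], "spin": -0.12}, {"offset": [0, 0, 0], "spin": -0.18}, {"offset": [0, 0, 0], "spin": -0.24}, {"offset": [0, 0, 0], "spin": -0.24}]}}

```text
time_s: 14.12
eef_pos: [517.3, 56.0, 57.5]
ee_rot: [0.001, 0.868, 0.497, 0.001]
force: [5.4, 2.7, -2.2]
grip_width: 0.129
grip_force: 41.7
```

Run:
```python
from rect import *
s=ctrl.sense(); print(s['time_s'],yaw(s),s['wrist_torque'],s['force'],s['eef_pos'],s['grip_width'])
```

```text
14.1167 -30.449053234005873 [ 0.53847292 -0.89468788 -0.10040704] [ 5.41578579  2.70758299 -2.18127881] [517.27409538  55.9989459   57.54635169] 0.1291678909840997
```

Turned 1.04 rad so far. I'll continue in small steps until the end stop shows in the torque.

Request:
{"fn": "send_rows", "kwargs": {"targets": [{"offset": [0, 0, 0], "spin": -0.04}, {"offset": [0, 0, 0], "spin": -0.08}, {"offset": [0, 0, 0], "spin": -0.12}, {"offset": [0, 0, 0], "spin": -0.12}]}}

```text
time_s: 14.45
eef_pos: [517.3, 56.0, 57.6]
ee_rot: [0.001, 0.896, 0.444, 0.002]
force: [5.5, 2.7, -0.8]
grip_width: 0.13
grip_force: 41.7
```

Run:
```python
from rect import *
s=ctrl.sense(); print(s['time_s'],yaw(s),s['wrist_torque'],s['force'],s['eef_pos'],s['grip_width'])
```

```text
14.45 -37.26578137845601 [ 0.47109941 -0.99080807 -0.00469324] [ 5.47793249  2.72856831 -0.83367291] [517.31915983  55.99378442  57.58419309] 0.13039527496234404
```

Request:
{"fn": "send_rows", "kwargs": {"targets": [{"offset": [0, 0, 0], "spin": -0.04}, {"offset": [0, 0, 0], "spin": -0.08}, {"offset": [0, 0, 0], "spin": -0.12}, {"offset": [0, 0, 0], "spin": -0.12}]}}

```text
time_s: 14.78
eef_pos: [519.0, 55.0, 58.3]
ee_rot: [0.003, 0.92, 0.391, 0.003]
force: [9.3, -2.9, -1.9]
grip_width: 0.131
grip_force: 49.6
```

Run:
```python
from rect import *
s=ctrl.sense(); print(s['time_s'],yaw(s),s['wrist_torque'],s['force'],s['eef_pos'],s['grip_width'])
```

```text
14.7833 -43.98613342545682 [-0.53539952 -1.97414894  1.0245283 ] [ 9.25957818 -2.86590449 -1.94346289] [518.99256696  54.98060962  58.2528903 ] 0.13129042418901662
```

The torque rose to 1 N m, so the end stop is reached. Release and lift.

Request:
{"fn": "send_rows", "kwargs": {"targets": [{"offset": [0, 0, 0], "spin": 0.03}, {"offset": [0, 0, 0], "spin": 0.03}, {"offset": [0, 0, 0], "spin": 0.03}, {"offset": [0, 0, 0], "spin": 0.03}, {"offset": [0, 0, 0], "spin": 0.03}, {"offset": [0, 0, 0], "spin": 0.03}], "grip": 0.5}}

```text
time_s: 15.28
eef_pos: [516.0, 56.0, 57.2]
ee_rot: [-0.0, 0.915, 0.404, -0.0]
force: [0.5, 0.5, -1.0]
grip_width: 0.5
grip_force: 0.0
```

Request:
{"fn": "send_rows", "kwargs": {"targets": [{"offset": [0, 0, 2], "spin": 0.03}, {"offset": [0, 0, 5], "spin": 0.03}, {"offset": [0, 0, 8], "spin": 0.03}, {"offset": [0, -3, 11], "spin": 0.13}, {"offset": [0, -6, 12], "spin": 0.25}, {"offset": [0, -6, 12], "spin": 0.37}, {"offset": [0, -6, 12], "spin": 0.5}, {"offset": [0, -6, 12], "spin": 0.5}]}}

```text
time_s: 15.95
eef_pos: [516.1, -4.5, 177.5]
ee_rot: [0.0, 0.785, 0.62, 0.0]
force: [-0.2, 0.1, -0.8]
grip_width: 0.497
grip_force: 0.0
```

Run:
```python
from rect import *
s,p,d=cap('wrist','w4.png'); C=cloud('wrist',s,d)
print(s['time_s'],s['eef_pos'],yaw(s),s['grip_width'])
rect(C,'rib',(515,0,25,25),68,84)
rect(C,'wing',(517,56,30,30),68,84)
```

```text
15.95 [516.06952885  -4.46736529 177.45426748] -13.438238224693606 0.4967272175617229
rib 1236 [ 5.156e+02 -1.000e-01] [36.4 16. ] 87.5 z 78.2
wing 1196 [518.1  55.8] [41.7 12. ] 50.3 z 78.1
```

View pics/w4.png

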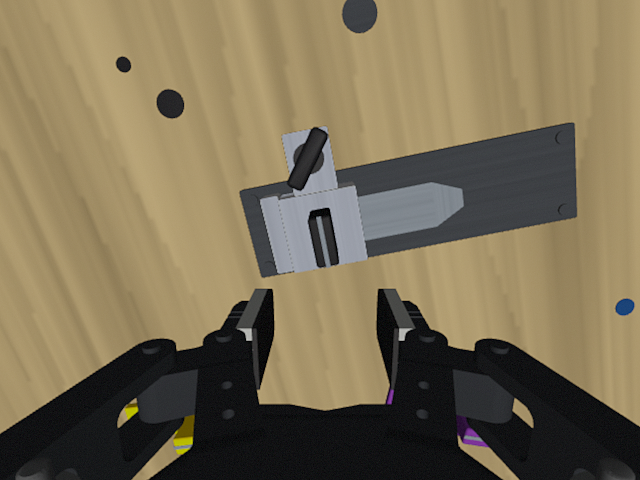

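The carriage is still at the stop (block at (322,228)). The wing at (307,158) has turned about 1.2 rad from its start, and the gripper is clear. Handing in.

```bash
python3 -c "
from rig import ctrl
print(ctrl.finish_job())"
```

```text
the job is handed in; nothing more can be done
None
```

I slid the silver carriage onto the rail until it met the stop and turned its clamp knob clockwise about 1.2 rad to its end stop. The gripper was clear when I handed the job in at about 16 s; no verdict came back.

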